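# Stamp a pendant blank and show it to the inspection camera

## Task

Stamp the brass pendant blank that stands in the hand press: push the press lever down to its stop and let it spring back up, with the blank staying in its nest. Then take the blank out and hold it still in the air in front of the inspection camera, loop uppermost and upright, centred on the lens 10 cm from it, with the stamped face (the one with the round boss, which looked at the ram) turned squarely to the lens. Finish still holding it there, and leave the other things on the bench and the camera undisturbed.

Things in the scene. Friction and masses are not known exactly. Their poses are not given: they have to be found in the camera images.
- press: Grey hand press fixed to the bench, base plate 90 x 190 x 14 mm. Origin on the bench top under the middle of the nest; z up; +y runs from the nest to ram, head and lever. The base reaches from y = -50 to 140 mm; the head stands from y = 45 to 110 mm, 56 mm wide, 95 mm high. The ram's tip is 10 mm from the blank's boss at rest.
- nest_floor (a point): Centre of the floor of the nest, a dark steel socket 58 x 27 mm outside and 14 mm deep; floor 22 mm, rim 36 mm above the bench. Axes as the press's.
- lever_pivot (a point): Axis of the lever on the press head, 82 mm above the bench, 85 mm from the nest's middle along the press's +y. Axes as the press's.
- lever (a joint): Angle of the press lever, rad: 0 = at rest, pointing along the press's +y and 40 degrees upward; 0.70 = at its stop, level. It is sprung, returns to 0 by itself when let go, and takes about 3 N (start) to 9 N (stop) pressed straight down 80 mm out from the pivot.
- lever_grip (a point): Centre of the lever's black grip, a round bar of 22 mm diameter reaching from 67 to 150 mm from the pivot; this point is 115 mm from the pivot and moves with the lever.
- blank_centre (a point): Brass pendant blank standing in the nest, about 0.2 kg: plate 40 mm wide (its x), 12 thick (y), 56 tall (z); wire loop 10 mm high on top, round boss 22 mm across on the +y face. The point is the plate's centre. In the nest its axes agree with the press's; its lower 14 mm stand in the nest (1.5 mm play), the rest is free to grip by the two narrow edges, 40 mm apart.
- lens (a point): Front of the inspection camera's lens, a dark barrel of 40 mm diameter on an aluminium housing (44 x 44 mm) that sits at varying height on a post. The lens looks level along its own -x axis; y is sideways, z up. The post rises to 257 mm and stands 70 mm behind this point; its foot is 70 x 80 mm.
- pole (a point): Foot of a fixed upright steel pole, 25 mm thick, 1.3 m tall: an obstacle. A second one is the stiff black shaft, 15 mm thick, hanging in front of the robot 0.28 m ahead of its base axis: it rises from below the bench top, 155 mm right of the robot's midline, to 1 m above it, 40 mm right of the midline. The work lies to the left of both; pass over or inside them.
- hood (a point): Middle of the lower front edge of the fixed grey lamp hood over the back of the bench, an obstacle for the wrist: 620 mm long from left to right, underside 190 mm and top 280 mm above the bench.
- spare1_centre (a point): A spare blank of the same form lying flat on the bench; centre of its plate. Bystander.
- spare2_centre (a point): Another spare blank lying flat on the bench; centre of its plate. Bystander.
- bar: Brown bar of polishing compound in a half-open white wrapper, 102 x 40 x 33 mm, origin under its middle. Bystander.
- wax: Green block of carving wax 37 x 53 x 24 mm, origin under its middle. Bystander.
- tape: Roll of black tape 60 mm across, 18 mm high, origin under its middle. Bystander.
- lamp: Round glass spirit lamp with black cap, 66 mm across, 63 mm high, origin under its middle. Bystander.
- pliers: Round-nose pliers 126 x 67 x 12 mm lying flat, origin under their middle. Bystander.
Not all that is in view belongs to the job. Leave any pink or turquoise look-alike of the part that bears blank_centre alone.

How it is judged:
By the outcome, as a careful person would: the job done as asked, in the order asked, and still so for the second after the job is handed in, while the arm keeps its last pose, push and grip.
It also fails if it takes over 72 s, if anything falls off the work surface, if the arm or the gripper's body presses on something with over 40 N, if the wrist force passes 120 N, or if a joint passes its speed limit or range.

## Robot

A 7-joint arm with a two-finger parallel gripper is mounted at the origin on a cart in front of the work surface, level with it; the furniture and walls round the work are solid. World frame = base frame: x ahead of the robot, y to its left, z up, the work surface at z = 0. Lengths are in m, angles in rad, forces in N, time in s.
With the tool pointing down it reaches from about 0.425 to 0.925 m from the base axis. Payload 6.8 kg.
Tool frame: the origin (TCP) lies midway between the tips of the shut fingers; the grasp point (between the pads) lies 19 mm behind it; z points along the fingers, y is the line along which they close (so a half turn about z gives the same grasp; the last joint's range is limited). The gripper opens to 85 mm and grips with 20 to 120 N. Pads are 22 mm wide; open, the fingers measure 114 mm over their backs; the gripper's body (76 mm by 85 mm) begins 54 mm behind the grasp point. The pads swing forward as they close: fully open they stand 13 mm farther back than shut.
Start: joints at [-1.347, 0.477, 0.022, 1.555, -0.011, 1.109, -0.083], TCP at [0.22, 0.638, 0.231] pointing down, gripper open.
Joint ranges: [-2.96, 2.96], [-0.34, 2.1], [-1.41, 1.46], [0.24, 2.44], [-1.37, 4.51], [0.17, 1.92], [-2.96, 2.96]. Speed limits (rad/s): [2.39, 2.39, 3.14, 3.14, 3.14, 3.14, 3.14].

## Interface

Orientations are given as a unit quaternion [w, x, y, z].
In Python, from station import bot gives the robot as it stands.
- The arm moves only by the tool jog_arm, never from a script. Its argument "rows" is a list of rows, each an object of numbers: "fingers": the finger opening in mm, from 0 to 85.4; "x", "y", "z": the shift along the tool's x, y, z in mm; "ax", "ay", "az": the turn, a rotation vector about the tool's x, y, z in degrees. A call has exactly 8 rows; each row shifts and turns the commanded pose from where the row before left it, along the tool's axes as they then stand; what a row does not reach is not made up. A row lasts 1/10 s, in which the tool goes at most 50 mm and 8.59 degrees, less where a joint would pass 70% of its speed; a pose out of reach is approached as far as the arm can. A call with a gripper value outside its range is refused whole. The fingers move at their own pace and stop on an object; "force" is the grip in N (left out, the last holds). Time passes only in rows, so rows that do not move let the fingers close, or fill a call up. It gives the time, the measured TCP pose, the force, the opening and the grip force at its end, in the units of the state.
- bot.get_obs(): the state, without advancing time (a new reading comes with each control period).
- bot.read_camera(name): name is "side" or "top"; returns a dict with "pixels" (400x640x3 uint8, red, green, blue), "vertical_fov" (degrees; the focal length in pixels is half the picture's height over the tangent of half this angle, whatever the lens; pixels are square), "cx", "cy" (the principal point, pixels), "dist_coeffs" ([k1, k2, p1, p2, k3] as OpenCV has them; the pictures are not rectified), "world_from_camera" (4x4, takes a point from camera to world coordinates). Camera axes: x right, y down, z forward; pixel columns grow to the right and rows downward; lengths in m; the calibration is good to about 2 mm. A picture is of the moment at which its call begins. There is no depth.
- bot.hand_in(): hands the job in; it is judged then, once.
The state is a dict: "t": time; "q": joint angles; "joint_vel": joint speeds; "joint_torque": joint torques, N m; "eef_pos": TCP position; "tool_rot": TCP orientation; "contact_force": force on the tool from outside, world axes, zero at the start; "torque": the same for the moment, N m; "gripper_width": opening from 0.0 (shut) to 1.0 (fully open); "grasp_force": force on a finger pad.
Only numpy, scipy, OpenCV 4.12 (cv2) and the standard library are available. Lean on these libraries where they do the work, as an engineer would, in place of code of your own. Each camera call takes 0.05 s, during which the arm holds its last target. There are 200 camera calls.

## Working session

There is one attempt and no reset: what is moved stays moved. The work goes in short steps, Python scripts to look and compute and a tool call to move; the robot and the scene stay as the last step left them, time stands still between calls to the robot, and variables do not carry over. Pictures are saved under pics/ and viewed, at most 10 in all, crops included, and the job is handed in when it is done.

Besides the shell and the picture viewer there is one more tool, called by a JSON object that holds its "op" and its "data", one argument or row to a line. jog_arm: Moves the arm, as the interface text tells. Its arguments: {"type":"object","properties":{"rows":{"type":"array","items":{"type":"object","properties":{"fingers":{"type":"number"},"x":{"type":"number"},"y":{"type":"number"},"z":{"type":"number"},"ax":{"type":"number"},"ay":{"type":"number"},"az":{"type":"number"}}}},"force":{"type":"number"}},"required":["rows"]}

```bash
mkdir -p pics; ls; cat > h.py <<'E'
import numpy as np, cv2
from station import bot
def shot(name,tag):
    c=bot.read_camera(name); np.savez('pics/'+tag+'.npz',**c)
    cv2.imwrite('pics/'+tag+'.png',cv2.cvtColor(c['pixels'],cv2.COLOR_RGB2BGR)); return c
def load(tag): 
    d=np.load('pics/'+tag+'.npz'); return {k:d[k] for k in d}
def K(c):
    f=200/np.tan(np.radians(float(c['vertical_fov']))/2); return np.array([[f,0,float(c['cx'])],[0,f,float(c['cy'])],[0,0,1]])
def ray(c,p):
    u=cv2.undistortPoints(np.array([[p]],float),K(c),np.array(c['dist_coeffs'],float))[0,0]
    T=np.array(c['world_from_camera']); d=T[:3,:3]@[u[0],u[1],1]; return T[:3,3],d/np.linalg.norm(d)
def onz(c,p,z):
    o,d=ray(c,p); return o+d*(z-o[2])/d[2]
def tri(c1,p1,c2,p2):
    o1,d1=ray(c1,p1);o2,d2=ray(c2,p2)
    s=np.linalg.lstsq(np.stack([d1,-d2],1),o2-o1,rcond=None)[0]
    a,b=o1+d1*s[0],o2+d2*s[1]; return (a+b)/2,np.linalg.norm(a-b)
def proj(c,P):
    T=np.linalg.inv(np.array(c['world_from_camera']))
    return cv2.projectPoints(np.atleast_2d(P).astype(float),cv2.Rodrigues(T[:3,:3])[0],T[:3,3],K(c),np.array(c['dist_coeffs'],float))[0][:,0]
E
python3 - <<'E'
from h import *
for n in('side','top'):
    c=shot(n,n+'0'); T=np.array(c['world_from_camera']); print(n,c['vertical_fov'],c['cx'],c['cy'],c['dist_coeffs'],T.round(3).tolist())
o=bot.get_obs(); print(o)
E
```

```text
pics
side 56.15462088403508 319.65130747424496 203.1995925264834 [0.01446229 0.         0.         0.         0.        ] [[0.907, -0.209, 0.365, 0.137], [-0.42, -0.473, 0.774, -0.762], [0.011, -0.856, -0.517, 0.708], [0.0, 0.0, 0.0, 1.0]]
top 44.53708408404134 311.10445728515316 200.33643972299544 [-0.14250181  0.          0.          0.          0.        ] [[-0.002, -0.994, 0.114, 0.398], [-1.0, 0.003, 0.013, 0.075], [-0.014, -0.114, -0.993, 1.417], [0.0, 0.0, 0.0, 1.0]]
{'t': 0.1, 'q': array([-1.34712662,  0.47770479,  0.02232037,  1.55630043, -0.0114785 ,
        1.10930909, -0.08307701]), 'joint_vel': array([-4.03281528e-04, -1.35283389e-03,  1.10833401e-03, -3.18711247e-03,
       -7.84640889e-05, -4.70809929e-04,  6.47875814e-04]), 'joint_torque': array([ 4.61254822e-03, -5.97755349e+01,  1.61378793e+00, -2.81950843e+01,
        1.28964198e-02,  4.97551955e-03, -2.27175292e-05]), 'eef_pos': array([0.21969382, 0.63770825, 0.23045302]), 'tool_rot': array([-7.01642492e-05,  1.65089079e-01,  9.86278339e-01, -7.93747183e-04]), 'contact_force': array([ 0.43560756,  0.19447784, -0.14190971]), 'torque': array([ 0.02447918, -0.05090134, -0.01375706]), 'grasp_force': 0.0, 'gripper_width': 0.9980473529344734}
```

View pics/side0.png

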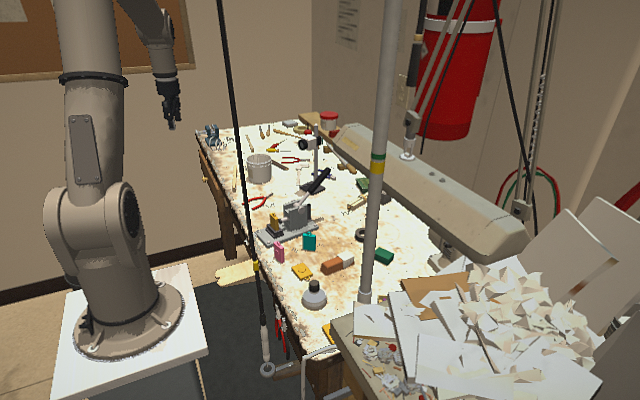

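View pics/top0.png

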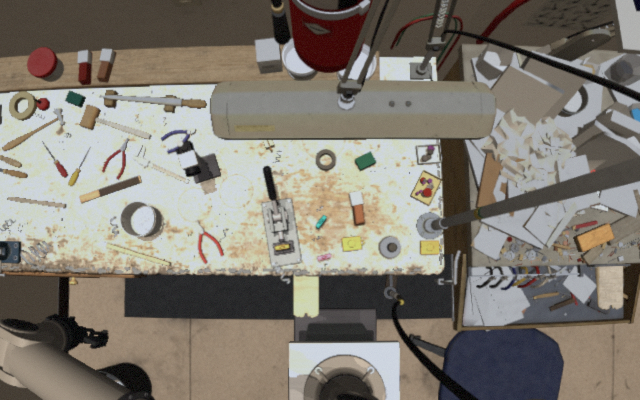

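Side view: the press is at about (290,220), its upright brass blank at (275,218) and the lever grip at (317,180); the inspection camera is at about (310,145). Top view: blank (282,246), lever (269,185), inspection camera (200,165).

Things that could be taken for the blank, in side-view pixels:
- upright brass blank in the nest (275,218)
- pink look-alike (279,252)
- turquoise look-alike (309,242)
- flat brass spares (301,271) and (330,333)

I choose the brass one standing in the nest and will check it in a close crop.

```bash
python3 - <<'E'
import cv2,numpy as np
s=cv2.imread('pics/side0.png');t=cv2.imread('pics/top0.png')
a=cv2.resize(s[125:265,245:345],None,fx=4.2,fy=4.2,interpolation=cv2.INTER_CUBIC)
b=cv2.resize(t[115:275,155:315],(380,380),interpolation=cv2.INTER_CUBIC)
o=np.zeros((588,800,3),np.uint8);o[:588,:420]=a[:588];o[:380,420:800]=b
cv2.imwrite('pics/crop1.png',o)
E
```

```text
(no output)
```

View pics/crop1.png

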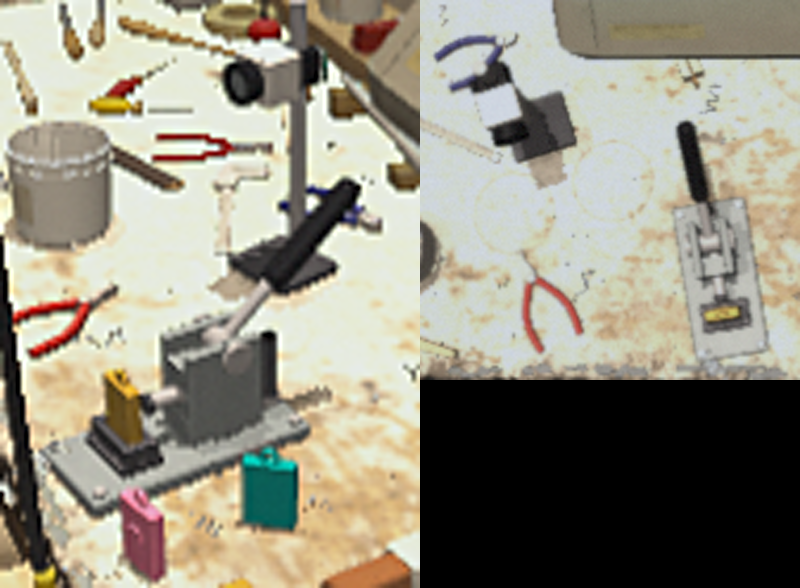

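The crop shows the brass blank in the nest with its boss facing the ram, at side (274,221) and top (282,246). The pink and turquoise pieces stand apart on the bench, and the lens barrel faces the robot at side (302,144) and top (194,171).

```bash
python3 - <<'E'
from h import *
s=load('side0');t=load('top0')
def blobs(c,m,box,n=3,minA=8):
    M=np.zeros(m.shape,np.uint8);x0,x1,y0,y1=box;M[y0:y1,x0:x1]=m[y0:y1,x0:x1]
    cs,_=cv2.findContours(M,cv2.RETR_EXTERNAL,cv2.CHAIN_APPROX_NONE)
    r=[]
    for k in sorted(cs,key=cv2.contourArea,reverse=True)[:n]:
        if cv2.contourArea(k)>=minA: r.append((cv2.contourArea(k),cv2.minAreaRect(k),k))
    return r
H={n:cv2.cvtColor(c['pixels'],cv2.COLOR_RGB2HSV) for n,c in(('s',s),('t',t))}
def m(n,lo,hi): return cv2.inRange(H[n],np.array(lo),np.array(hi))
for n,c,box in(('s',s,(262,285,205,240)),('t',t,(272,295,235,260))):
    for a,r,k in blobs(c,m(n,(18,100,60),(32,255,255)),box): 
        print(n,'yellow',a,np.round(cv2.boxPoints(r),1).tolist(),r[0],k[:,0].min(0),k[:,0].max(0))
# plate in top
for a,r,k in blobs(t,m('t',(0,0,60),(180,40,190)),(250,312,185,275),2):
    print('plate',a,np.round(r[0],1),np.round(r[1],1),r[2],[onz(t,p,.014).round(3).tolist() for p in cv2.boxPoints(r)])
# dark grip
for n,c,box in(('t',t,(255,282,155,206)),('s',s,(300,335,155,200))):
    for a,r,k in blobs(c,m(n,(0,0,0),(180,255,55)),box,2):
        print(n,'grip',a,np.round(cv2.boxPoints(r),1).tolist(),np.round(r[0],1),np.round(r[1],1))
for n,c,box in(('t',t,(175,215,140,182)),('s',s,(292,326,128,156))):
    for a,r,k in blobs(c,m(n,(0,0,0),(180,255,70)),box,4):
        print(n,'dark cam',a,np.round(cv2.boxPoints(r),1).tolist(),np.round(r[0],1),np.round(r[1],1))
    for a,r,k in blobs(c,m(n,(0,0,150),(180,40,255)),box,2):
        print(n,'white',a,np.round(cv2.boxPoints(r),1).tolist())
g=cv2.cvtColor(t['pixels'],cv2.COLOR_RGB2GRAY)
print(g[136:184:2,176:216:2])
gs=cv2.cvtColor(s['pixels'],cv2.COLOR_RGB2GRAY); print(gs[132:156,292:326])
E
```

```text
s yellow 102.5 [[270.0, 213.0], [278.0, 213.0], [278.0, 230.0], [270.0, 230.0]] (274.0, 221.5) [270 213] [278 230]
t yellow 57.5 [[274.6000061035156, 244.89999389648438], [288.79998779296875, 243.1999969482422], [289.3999938964844, 248.39999389648438], [275.29998779296875, 250.1999969482422]] (282.0231018066406, 246.6846160888672) [275 244] [289 250]
plate 2210.5 [284.9 236.6] [77.  46.8] 87.43623352050781 [[0.562, 0.243, 0.014], [0.568, 0.107, 0.014], [0.347, 0.097, 0.014], [0.341, 0.231, 0.014]]
t grip 178.5 [[262.70001220703125, 167.5], [269.1000061035156, 166.10000610351562], [276.79998779296875, 199.8000030517578], [270.29998779296875, 201.3000030517578]] [269.7 183.7] [34.6  6.6]
s grip 182.5 [[300.0, 187.0], [327.70001220703125, 165.89999389648438], [337.3999938964844, 178.8000030517578], [309.79998779296875, 199.8000030517578]] [318.7 182.9] [16.1 34.8]
t dark cam 317.5 [[182.89999389648438, 171.1999969482422], [198.60000610351562, 154.3000030517578], [217.6999969482422, 171.89999389648438], [202.0, 188.89999389648438]] [200.3 171.6] [26.  23.1]
t dark cam 99.0 [[173.80000305
[... 5520 characters left out ...]
 232 232 232 231 232 232 235 240 245 249 248 244 240 240 244 225 215
  240 243 221 237 116  90  89 107 244 238 231 235 251 102  41  71]
 [233 232 232 232 232 233 232 233 232 234 234 234 233 233 233 234 236 235
  234 238 206 234 114  89  89 107 242 236 232 234 244 174  59  47]
 [231 231 232 232 232 232 232 232 232 232 232 232 232 232 232 232 232 232
  233 239 180 233 117  90  89 107 243 237 232 232 237 250 172 156]
 [233 232 232 232 232 232 232 232 232 232 232 233 231 232 232 232 232 233
  234 241 137 228 116  90  87 105 242 236 232 232 234 237 244 247]
 [238 239 237 236 233 233 232 232 232 231 231 232 232 233 233 231 232 231
  233 237 171 228 114  89  88 107 242 237 232 232 232 232 233 235]]
```

```bash
python3 - <<'E'
from h import *
t=load('top0'); g=cv2.cvtColor(t['pixels'],cv2.COLOR_RGB2GRAY)
lsd=cv2.createLineSegmentDetector()
for nm,(x0,x1,y0,y1),z,ml in(('press',(250,315,190,275),.014,14),('cam',(165,225,130,190),.2,6)):
    u=cv2.resize(g[y0:y1,x0:x1],None,fx=4,fy=4,interpolation=cv2.INTER_CUBIC)
    L=lsd.detect(u)[0][:,0]
    for l in L:
        a=(l[:2]-1.5)/4+[x0,y0]; b=(l[2:]-1.5)/4+[x0,y0]
        if np.hypot(*(b-a))<ml: continue
        A,B=onz(t,a,z),onz(t,b,z); d=B-A
        ang=np.degrees(np.arctan2(d[1],d[0]))%180
        print(nm,a.round(1),b.round(1),A[:2].round(3),B[:2].round(3),'len',np.linalg.norm(d).round(3),'ang',ang.round(1))
a=cv2.resize(cv2.imread('pics/top0.png')[130:195,165:225],None,fx=9,fy=9,interpolation=cv2.INTER_CUBIC)
cv2.imwrite('pics/c2.png',a)
E
```

```text
press [273.1 229.8] [269.9 209. ] [0.473 0.204] [0.533 0.213] len 0.061 ang 9.0
press [284.5 268.2] [298.8 268.4] [0.363 0.17 ] [0.363 0.129] len 0.041 ang 89.5
cam [185.7 176.3] [184.7 169.2] [0.6   0.412] [0.619 0.415] len 0.019 ang 10.2
cam [192.5 175.5] [185.7 176.6] [0.602 0.395] [0.599 0.412] len 0.018 ang 99.3
cam [210.7 178.4] [195.5 183.4] [0.594 0.347] [0.581 0.386] len 0.041 ang 108.1
cam [190.8 149.8] [177.  154.4] [0.669 0.401] [0.657 0.437] len 0.038 ang 108.0
cam [214.3 153. ] [218.8 167.7] [0.66  0.339] [0.622 0.327] len 0.04 ang 18.1
cam [191.6 142.4] [194.5 150.7] [0.688 0.4  ] [0.667 0.391] len 0.023 ang 21.1
cam [190.2 134.4] [187.4 139.7] [0.71  0.404] [0.696 0.411] len 0.016 ang 154.4
cam [220.2 175.9] [211.6 178. ] [0.6   0.323] [0.595 0.345] len 0.023 ang 103.9
cam [173.4 133.6] [164.4 139. ] [0.713 0.449] [0.699 0.472] len 0.027 ang 120.8
cam [182.2 168.5] [197.5 163.9] [0.62  0.422] [0.632 0.382] len 0.041 ang 106.2
cam [197.7 163.1] [193.3 150.4] [0.634 0.382] [0.667 0.394] len 0.036 ang 20.7
cam [164.4 134.3] [172.7 130.3] [0.711 0.473] [0.722 0.451] len 0.024 ang 115.9
cam [174.9 151.1] [167.8 153.7] [0.666 0.443] [0.66  0.461] len 0.02 ang 109.6
cam [185.7 132.6] [173.4 133.9] [0.715 0.416] [0.712 0.449] len 0.033 ang 95.1
cam [172.6 130.5] [181.7 130.7] [0.721 0.451] [0.72  0.427] len 0.024 ang 88.2
cam [169.2 149.5] [177.6 146.2] [0.671 0.458] [0.679 0.436] len 0.024 ang 110.7
cam [181.8 141.2] [187.  134.4] [0.692 0.426] [0.71  0.413] len 0.022 ang 144.1
cam [201.2 156.6] [214.  152.6] [0.651 0.373] [0.661 0.34 ] len 0.035 ang 107.3
cam [199.7 172.6] [192.9 175.4] [0.609 0.376] [0.602 0.393] len 0.019 ang 112.2
cam [178.7 174.6] [185.3 177.7] [0.605 0.431] [0.596 0.413] len 0.02 ang 64.8
```

View pics/c2.png

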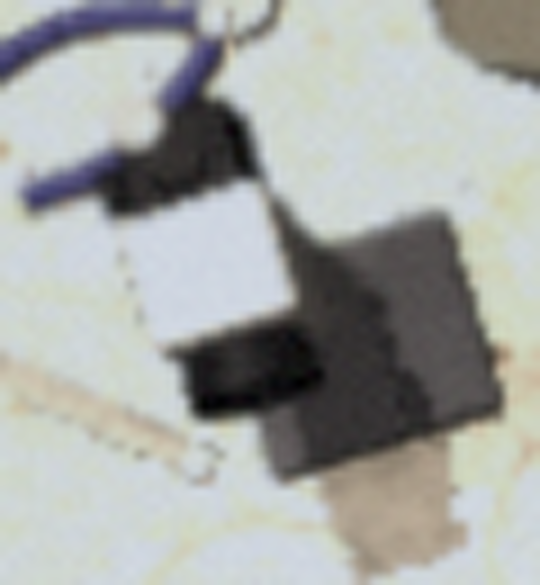

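The crop shows the lens's front edge running from top (186.5,176) to (200.5,171.5), and the foot's edges are turned by about 18°.

```bash
python3 - <<'E'
from h import *
s=load('side0');t=load('top0')
for n,a,b in(('lens',(301.5,144.8),(193,172.2)),('grip tip',(328.5,169.5),(266.2,167.5)),('grip low',(310.5,190.5),(273.3,200)),('griptip',(328.5,169.5),(266.2,168.5))):
    P,e=tri(s,a,t,b); print(n,P.round(4),e.round(4))
# yellow top face: side image pixels of plate top / top image
c=onz(t,(282.0,246.7),.078);print('blank top',c.round(4), onz(t,(274.9,247.5),.078).round(4),onz(t,(289.1,245.8),.078).round(4))
# foot centre
f=[onz(t,p,.0) for p in((210.7,178.4),(195.5,183.4),(214.3,153),(218.8,167.7))];print('foot',np.round(f,3).tolist())
# prediction for a press hypothesis
for yaw in(7,8,9,10):
    y=np.radians(yaw); Y=np.array([np.cos(y),np.sin(y),0]);X=np.array([np.sin(y),-np.cos(y),0])
    O=np.array([c[0],c[1],0])
    pts=[O+Y*a+X*b+[0,0,z] for a,b,z in((-.05,-.045,.014),(-.05,.045,.014),(.14,.045,.014),(.14,-.045,.014),(0,0,.078),(0,-.02,.078),(0,.02,.078),(.085+.15*.766,0,.082+.15*.643))]
    print(yaw,'top',proj(t,np.array(pts)).round(1).tolist());print('  side',proj(s,np.array(pts)).round(1).tolist())
P=load('top0')['pixels'];print(cv2.cvtColor(P,cv2.COLOR_RGB2GRAY)[192:274:3,256:308:2])
E
```

```text
lens [0.6099 0.3951 0.1954] 0.0029
grip tip [0.6247 0.2077 0.1789] 0.001
grip low [0.5502 0.192  0.1261] 0.0073
griptip [0.6231 0.2072 0.1793] 0.0013
blank top [0.4236 0.173  0.078 ] [0.4214 0.1925 0.078 ] [0.426  0.1535 0.078 ]
foot [[0.626, 0.392, 0.0], [0.612, 0.437, 0.0], [0.703, 0.383, 0.0], [0.658, 0.368, 0.0]]
7 top [[270.1, 266.4], [301.3, 262.6], [293.3, 197.1], [262.6, 200.9], [282.0, 246.7], [274.8, 247.6], [289.2, 245.8], [270.1, 168.7]]
  side [[254.8, 229.7], [266.8, 244.5], [320.2, 226.1], [306.3, 213.2], [274.1, 215.1], [271.3, 212.1], [277.0, 218.2], [329.3, 171.1]]
8 top [[270.5, 266.6], [301.6, 262.3], [292.5, 196.9], [261.8, 201.3], [282.0, 246.7], [274.8, 247.7], [289.2, 245.7], [268.8, 168.9]]
  side [[254.7, 229.9], [267.1, 244.6], [320.0, 225.6], [305.8, 213.0], [274.1, 215.1], [271.2, 212.1], [277.1, 218.1], [328.7, 170.7]]
9 top [[270.8, 266.9], [301.8, 261.9], [291.6, 196.8], [261.0, 201.7], [282.0, 246.7], [274.8, 247.8], [289.2, 245.6], [267.4, 169.1]]
  side [[254.6, 230.1], [267.5, 244.6], [319.8, 225.2], [305.2, 212.7], [274.1, 215.1], [271.1, 212.2], 
[... 2656 characters left out ...]
90 192 194
  196 193 193 195 143 205 210 212]
 [207 198 193 200 202 199 193 163 192 190 192 191 191 196 198 196 194 196
  195 194 191 192 160 208 210 212]
 [183 189 188 178 205 200 187 154 190 192 180 191 191 194 194 195 196 196
  195 194 183 182 168 175 212 214]
 [183 183 190 196 196 205 199 184 199 194 178 181 181 182 168 157 167 165
  155 158 179 199 208 205 208 213]
 [155 187 195 193 172 190 206 193 158 138 168 162 152 194 208 204 209 210
  202 186 178 196 204 206 189 199]
 [169 190 199 182 153 155 154 145 130 137 159 179 152 156 139 144 146 138
  140 132 143 163 129 134 143 156]
 [204 201 184 205 200 187 178 141 122 151 111 136 167 166 145 124 147 168
  135 150 150 148 136 136 144 155]]
```

{"op": "jog_arm", "data": {
  "rows": [
    {"az": -3.5,"fingers": 0},
    {"az": -3.5,"fingers": 0},
    {"az": -3.5,"fingers": 0},
    {"az": -3.5,"fingers": 0},
    {"az": -3.5,"fingers": 0},
    {"az": -3.5,"fingers": 0},
    {"az": -3.5,"fingers": 0},
    {"az": -3,"fingers": 0}
  ],
  "force": 40
}}

```text
invalid input
```

```bash
python3 - <<'E'
from h import *
from scipy.spatial.transform import Rotation as R
o=bot.get_obs(); q=o['tool_rot']; M=R.from_quat([q[1],q[2],q[3],q[0]]).as_matrix()
print(o['t'],o['eef_pos'].round(4),M.round(3).tolist(),o['gripper_width'],o['q'].round(2))
t=load('top0')
for p in((212,137),(493,137),(350,137)): print('hood',onz(t,p,.19).round(3))
E
```

```text
0.1 [0.2197 0.6377 0.2305] [[-0.945, 0.326, -0.0], [0.326, 0.945, -0.002], [-0.0, -0.002, -1.0]] 0.9980473529344734 [-1.35  0.48  0.02  1.56 -0.01  1.11 -0.08]
hood [0.705 0.349 0.19 ]
hood [ 0.704 -0.384  0.19 ]
hood [ 0.702 -0.009  0.19 ]
```

{"op": "jog_arm", "data": {
  "rows": [
    {"fingers": 0,"x": 0,"y": 0,"z": 0,"ax": 0,"ay": 0,"az": -3.5},
    {"fingers": 0,"x": 0,"y": 0,"z": 0,"ax": 0,"ay": 0,"az": -3.5},
    {"fingers": 0,"x": 0,"y": 0,"z": 0,"ax": 0,"ay": 0,"az": -3.5},
    {"fingers": 0,"x": 0,"y": 0,"z": 0,"ax": 0,"ay": 0,"az": -3.5},
    {"fingers": 0,"x": 0,"y": 0,"z": 0,"ax": 0,"ay": 0,"az": -3.5},
    {"fingers": 0,"x": 0,"y": 0,"z": 0,"ax": 0,"ay": 0,"az": -3.5},
    {"fingers": 0,"x": 0,"y": 0,"z": 0,"ax": 0,"ay": 0,"az": -3.5},
    {"fingers": 0,"x": 0,"y": 0,"z": 0,"ax": 0,"ay": 0,"az": -3}
  ],
  "force": 40
}}

```text
t: 0.9
eef_pos: [0.2198, 0.6378, 0.2307]
tool_rot: [-0.0, -0.075, 0.997, -0.001]
contact_force: [0.2, 0.3, 0.4]
gripper_width: -0.002
grasp_force: 0.0
```

{"op": "jog_arm", "data": {
  "rows": [
    {"fingers": 0,"x": -19,"y": -31,"z": 0,"ax": 0,"ay": 0,"az": 0},
    {"fingers": 0,"x": -19,"y": -31,"z": 0,"ax": 0,"ay": 0,"az": 0},
    {"fingers": 0,"x": -19,"y": -31,"z": 0,"ax": 0,"ay": 0,"az": 0},
    {"fingers": 0,"x": -19,"y": -31,"z": 0,"ax": 0,"ay": 0,"az": 0},
    {"fingers": 0,"x": -19,"y": -31,"z": 0,"ax": 0,"ay": 0,"az": 0},
    {"fingers": 0,"x": -19,"y": -31,"z": 0,"ax": 0,"ay": 0,"az": 0},
    {"fingers": 0,"x": -19,"y": -31,"z": 0,"ax": 0,"ay": 0,"az": 0},
    {"fingers": 0,"x": -19,"y": -31,"z": 0,"ax": 0,"ay": 0,"az": 0}
  ]
}}

```text
t: 1.7
eef_pos: [0.4075, 0.4139, 0.231]
tool_rot: [-0.0, -0.074, 0.997, -0.0]
contact_force: [1.8, 0.3, -0.1]
gripper_width: -0.001
grasp_force: 0.0
```

{"op": "jog_arm", "data": {
  "rows": [
    {"fingers": 0,"x": -19,"y": -30,"z": 0,"ax": 0,"ay": 0,"az": 0},
    {"fingers": 0,"x": -19,"y": -30,"z": 0,"ax": 0,"ay": 0,"az": 0},
    {"fingers": 0,"x": -19,"y": -30,"z": 0,"ax": 0,"ay": 0,"az": 0},
    {"fingers": 0,"x": -19,"y": -30,"z": 0,"ax": 0,"ay": 0,"az": 0},
    {"fingers": 0,"x": -19,"y": -30,"z": 0,"ax": 0,"ay": 0,"az": 0},
    {"fingers": 0,"x": -19,"y": -30,"z": 0,"ax": 0,"ay": 0,"az": 0},
    {"fingers": 0,"x": -19,"y": -30,"z": 0,"ax": 0,"ay": 0,"az": 0},
    {"fingers": 0,"x": 0,"y": 0,"z": 0,"ax": 0,"ay": 0,"az": 0}
  ]
}}

```text
t: 2.5
eef_pos: [0.5726, 0.221, 0.231]
tool_rot: [0.001, -0.07, 0.998, -0.002]
contact_force: [0.1, 0.3, -0.2]
gripper_width: 0.003
grasp_force: 0.0
```

```bash
python3 - <<'E'
from h import *
s=shot('side','side1');shot('top','top1'); o=bot.get_obs(); print(o['t'],o['eef_pos'],o['q'].round(2)); print(proj(s,o['eef_pos']))
a=cv2.resize(cv2.imread('pics/side1.png')[60:260,180:440],None,fx=3,fy=3,interpolation=cv2.INTER_CUBIC)
cv2.imwrite('pics/c3.png',a)
E
```

```text
2.6 [0.56949402 0.22635618 0.23080434] [-0.55  0.38  0.1   1.72 -0.04  1.05  1.27]
[[310.53165035 155.15834251]]
```

View pics/c3.png

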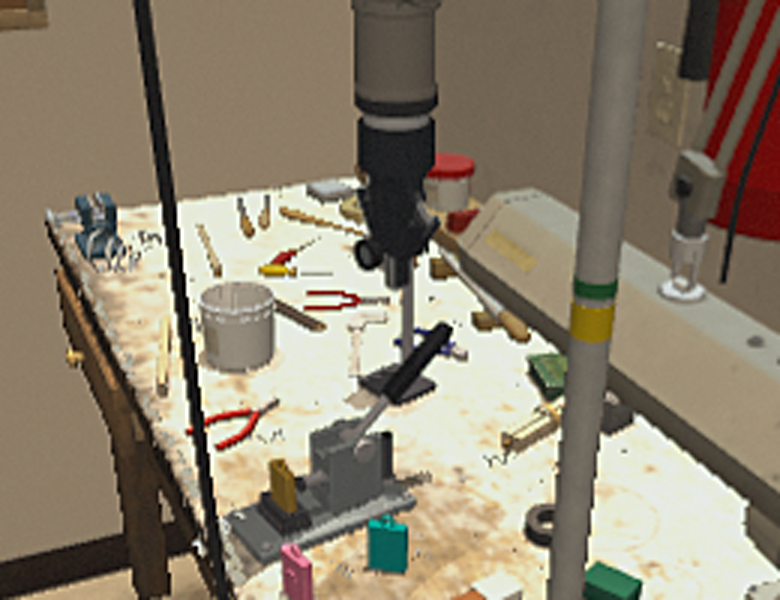

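The hand is above the lever, with its fingertips near side (310,155). The camera, the lever and the blank at (275,222) are untouched.

{"op": "jog_arm", "data": {
  "rows": [
    {"fingers": 0,"x": -6,"y": -10,"z": 0,"ax": 0,"ay": 0,"az": 0},
    {"fingers": 0,"x": -6,"y": -10,"z": 0,"ax": 0,"ay": 0,"az": 0},
    {"fingers": 0,"x": -6,"y": -11,"z": 0,"ax": 0,"ay": 0,"az": 0},
    {"fingers": 0,"x": 0,"y": 0,"z": 10,"ax": 0,"ay": 0,"az": 0},
    {"fingers": 0,"x": 0,"y": 0,"z": 10,"ax": 0,"ay": 0,"az": 0},
    {"fingers": 0,"x": 0,"y": 0,"z": 10,"ax": 0,"ay": 0,"az": 0},
    {"fingers": 0,"x": 0,"y": 0,"z": 10,"ax": 0,"ay": 0,"az": 0},
    {"fingers": 0,"x": 0,"y": 0,"z": 5,"ax": 0,"ay": 0,"az": 0}
  ]
}}

```text
t: 3.4
eef_pos: [0.5907, 0.1995, 0.1845]
tool_rot: [-0.001, -0.074, 0.997, -0.0]
contact_force: [-0.6, -0.3, 0.6]
gripper_width: 0.003
grasp_force: 0.0
```

{"op": "jog_arm", "data": {
  "rows": [
    {"fingers": 0,"x": 0,"y": 0,"z": 4,"ax": 0,"ay": 0,"az": 0},
    {"fingers": 0,"x": 0,"y": 0,"z": 4,"ax": 0,"ay": 0,"az": 0},
    {"fingers": 0,"x": 0,"y": 0,"z": 4,"ax": 0,"ay": 0,"az": 0},
    {"fingers": 0,"x": 0,"y": 0,"z": 4,"ax": 0,"ay": 0,"az": 0},
    {"fingers": 0,"x": 0,"y": 0,"z": 4,"ax": 0,"ay": 0,"az": 0},
    {"fingers": 0,"x": 0,"y": 0,"z": 4,"ax": 0,"ay": 0,"az": 0},
    {"fingers": 0,"x": 0,"y": 0,"z": 4,"ax": 0,"ay": 0,"az": 0},
    {"fingers": 0,"x": 0,"y": 0,"z": 4,"ax": 0,"ay": 0,"az": 0}
  ]
}}

```text
t: 4.2
eef_pos: [0.592, 0.1994, 0.1542]
tool_rot: [0.0, -0.074, 0.997, 0.0]
contact_force: [0.8, 0.5, 3.7]
gripper_width: -0.0
grasp_force: 1.4
```

{"op": "jog_arm", "data": {
  "rows": [
    {"fingers": 0,"x": 0,"y": 0,"z": 6,"ax": 0,"ay": 0,"az": 0},
    {"fingers": 0,"x": 0,"y": 0,"z": 6,"ax": 0,"ay": 0,"az": 0},
    {"fingers": 0,"x": 0,"y": 0,"z": 6,"ax": 0,"ay": 0,"az": 0},
    {"fingers": 0,"x": 0,"y": 0,"z": 6,"ax": 0,"ay": 0,"az": 0},
    {"fingers": 0,"x": 0,"y": 0,"z": 6,"ax": 0,"ay": 0,"az": 0},
    {"fingers": 0,"x": 0,"y": 0,"z": 6,"ax": 0,"ay": 0,"az": 0},
    {"fingers": 0,"x": 0,"y": 0,"z": 5,"ax": 0,"ay": 0,"az": 0},
    {"fingers": 0,"x": 0,"y": 0,"z": 2,"ax": 0,"ay": 0,"az": 0}
  ]
}}

```text
t: 5.0
eef_pos: [0.5931, 0.1996, 0.1114]
tool_rot: [0.001, -0.074, 0.997, 0.0]
contact_force: [3.4, 1.0, 6.2]
gripper_width: 0.0
grasp_force: 2.9
```

{"op": "jog_arm", "data": {
  "rows": [
    {"fingers": 0,"x": 0,"y": 0,"z": 2,"ax": 0,"ay": 0,"az": 0},
    {"fingers": 0,"x": 0,"y": 0,"z": 2,"ax": 0,"ay": 0,"az": 0},
    {"fingers": 0,"x": 0,"y": 0,"z": 2,"ax": 0,"ay": 0,"az": 0},
    {"fingers": 0,"x": 0,"y": 0,"z": 1,"ax": 0,"ay": 0,"az": 0},
    {"fingers": 0,"x": 0,"y": 0,"z": 1,"ax": 0,"ay": 0,"az": 0},
    {"fingers": 0,"x": 0,"y": 0,"z": 1,"ax": 0,"ay": 0,"az": 0},
    {"fingers": 0,"x": 0,"y": 0,"z": 1,"ax": 0,"ay": 0,"az": 0},
    {"fingers": 0,"x": 0,"y": 0,"z": 1,"ax": 0,"ay": 0,"az": 0}
  ]
}}

```text
t: 5.8
eef_pos: [0.5946, 0.1998, 0.1015]
tool_rot: [0.003, -0.074, 0.997, 0.001]
contact_force: [3.9, 0.8, 7.6]
gripper_width: 0.001
grasp_force: 3.3
```

{"op": "jog_arm", "data": {
  "rows": [
    {"fingers": 0,"x": 0,"y": 0,"z": 1,"ax": 0,"ay": 0,"az": 0},
    {"fingers": 0,"x": 0,"y": 0,"z": 1,"ax": 0,"ay": 0,"az": 0},
    {"fingers": 0,"x": 0,"y": 0,"z": 1,"ax": 0,"ay": 0,"az": 0},
    {"fingers": 0,"x": 0,"y": 0,"z": 1,"ax": 0,"ay": 0,"az": 0},
    {"fingers": 0,"x": 0,"y": 0,"z": 1,"ax": 0,"ay": 0,"az": 0},
    {"fingers": 0,"x": 0,"y": 0,"z": 1,"ax": 0,"ay": 0,"az": 0},
    {"fingers": 0,"x": 0,"y": 0,"z": 1,"ax": 0,"ay": 0,"az": 0},
    {"fingers": 0,"x": 0,"y": 0,"z": 0,"ax": 0,"ay": 0,"az": 0}
  ]
}}

```text
t: 6.6
eef_pos: [0.5951, 0.1999, 0.0947]
tool_rot: [0.004, -0.074, 0.997, 0.001]
contact_force: [5.5, 1.6, 7.1]
gripper_width: 0.001
grasp_force: 3.8
```

{"op": "jog_arm", "data": {
  "rows": [
    {"fingers": 0,"x": 0,"y": 0,"z": 1,"ax": 0,"ay": 0,"az": 0},
    {"fingers": 0,"x": 0,"y": 0,"z": 0.5,"ax": 0,"ay": 0,"az": 0},
    {"fingers": 0,"x": 0,"y": 0,"z": 0.5,"ax": 0,"ay": 0,"az": 0},
    {"fingers": 0,"x": 0,"y": 0,"z": 0.5,"ax": 0,"ay": 0,"az": 0},
    {"fingers": 0,"x": 0,"y": 0,"z": 0.5,"ax": 0,"ay": 0,"az": 0},
    {"fingers": 0,"x": 0,"y": 0,"z": 0,"ax": 0,"ay": 0,"az": 0},
    {"fingers": 0,"x": 0,"y": 0,"z": 0,"ax": 0,"ay": 0,"az": 0},
    {"fingers": 0,"x": 0,"y": 0,"z": 0,"ax": 0,"ay": 0,"az": 0}
  ]
}}

```text
t: 7.4
eef_pos: [0.5954, 0.2, 0.0926]
tool_rot: [0.004, -0.074, 0.997, 0.001]
contact_force: [4.5, 0.4, 13.8]
gripper_width: 0.003
grasp_force: 6.4
```

{"op": "jog_arm", "data": {
  "rows": [
    {"fingers": 0,"x": 0,"y": 0,"z": 1,"ax": 0,"ay": 0,"az": 0},
    {"fingers": 0,"x": 0,"y": 0,"z": 1,"ax": 0,"ay": 0,"az": 0},
    {"fingers": 0,"x": 0,"y": 0,"z": 0,"ax": 0,"ay": 0,"az": 0},
    {"fingers": 0,"x": 0,"y": 0,"z": 0,"ax": 0,"ay": 0,"az": 0},
    {"fingers": 0,"x": 0,"y": 0,"z": 0,"ax": 0,"ay": 0,"az": 0},
    {"fingers": 0,"x": 0,"y": 0,"z": 0,"ax": 0,"ay": 0,"az": 0},
    {"fingers": 0,"x": 0,"y": 0,"z": 0,"ax": 0,"ay": 0,"az": 0},
    {"fingers": 0,"x": 0,"y": 0,"z": 0,"ax": 0,"ay": 0,"az": 0}
  ]
}}

```text
t: 8.2
eef_pos: [0.5955, 0.2, 0.092]
tool_rot: [0.004, -0.074, 0.997, 0.001]
contact_force: [0.7, -0.1, 24.4]
gripper_width: 0.003
grasp_force: 12.0
```

```bash
python3 - <<'E'
from h import *
s=shot('side','side2');o=bot.get_obs(); print(o['t'],o['eef_pos'],o['contact_force'])
a=cv2.resize(cv2.imread('pics/side2.png')[130:260,230:350],None,fx=4.5,fy=4.5,interpolation=cv2.INTER_CUBIC)
cv2.imwrite('pics/c4.png',a)
E
```

```text
8.25 [0.59549578 0.20005028 0.09203215] [ 1.07851929 -0.59943873 23.26442644]
```

View pics/c4.png

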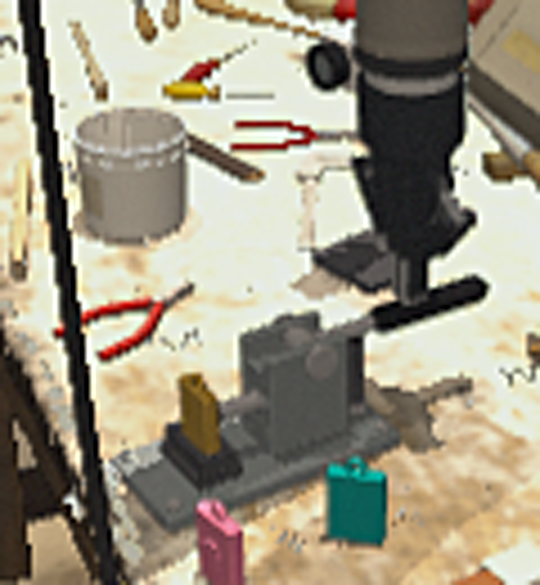

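The picture shows the lever level at its stop, with the force rising stiffly, and the blank still in its nest at crop (197,410). I'll raise the hand gently.

{"op": "jog_arm", "data": {
  "rows": [
    {"fingers": 0,"x": 0,"y": 0,"z": -4,"ax": 0,"ay": 0,"az": 0},
    {"fingers": 0,"x": 0,"y": 0,"z": -6,"ax": 0,"ay": 0,"az": 0},
    {"fingers": 0,"x": 0,"y": 0,"z": -8,"ax": 0,"ay": 0,"az": 0},
    {"fingers": 0,"x": 0,"y": 0,"z": -8,"ax": 0,"ay": 0,"az": 0},
    {"fingers": 0,"x": 0,"y": 0,"z": -8,"ax": 0,"ay": 0,"az": 0},
    {"fingers": 0,"x": 0,"y": 0,"z": -8,"ax": 0,"ay": 0,"az": 0},
    {"fingers": 0,"x": 0,"y": 0,"z": -8,"ax": 0,"ay": 0,"az": 0},
    {"fingers": 0,"x": 0,"y": 0,"z": -8,"ax": 0,"ay": 0,"az": 0}
  ]
}}

```text
t: 9.05
eef_pos: [0.5914, 0.199, 0.1465]
tool_rot: [-0.0, -0.074, 0.997, -0.0]
contact_force: [-1.7, 0.2, 1.3]
gripper_width: 0.004
grasp_force: 1.1
```

{"op": "jog_arm", "data": {
  "rows": [
    {"fingers": 0,"x": 0,"y": 0,"z": -8,"ax": 0,"ay": 0,"az": 0},
    {"fingers": 0,"x": 0,"y": 0,"z": -10,"ax": 0,"ay": 0,"az": 0},
    {"fingers": 0,"x": 0,"y": 0,"z": -10,"ax": 0,"ay": 0,"az": 0},
    {"fingers": 0,"x": 0,"y": 0,"z": -10,"ax": 0,"ay": 0,"az": 0},
    {"fingers": 0,"x": 0,"y": 0,"z": -10,"ax": 0,"ay": 0,"az": 0},
    {"fingers": 0,"x": 0,"y": 0,"z": -10,"ax": 0,"ay": 0,"az": 0},
    {"fingers": 0,"x": 0,"y": 0,"z": -10,"ax": 0,"ay": 0,"az": 0},
    {"fingers": 0,"x": 0,"y": 0,"z": -10,"ax": 0,"ay": 0,"az": 0}
  ]
}}

```text
t: 9.85
eef_pos: [0.5918, 0.1993, 0.2252]
tool_rot: [0.0, -0.074, 0.997, 0.0]
contact_force: [-0.2, 0.1, -0.2]
gripper_width: -0.004
grasp_force: 0.0
```

```bash
python3 - <<'E'
from h import *
for n,box,z in(('side',(262,285,205,240),None),('top',(268,300,230,262),.078)):
    c=shot(n,n+'3');h=cv2.cvtColor(c['pixels'],cv2.COLOR_RGB2HSV);m=cv2.inRange(h,(18,100,60),(32,255,255));M=np.zeros_like(m);x0,x1,y0,y1=box;M[y0:y1,x0:x1]=m[y0:y1,x0:x1]
    k=max(cv2.findContours(M,cv2.RETR_EXTERNAL,cv2.CHAIN_APPROX_NONE)[0],key=cv2.contourArea);r=cv2.minAreaRect(k)
    print(n,cv2.contourArea(k),r,k[:,0].min(0),k[:,0].max(0)); 
    if z: print(onz(c,r[0],z))
# grip tip back up? dark count in the original grip box
    b=(300,335,155,200) if n=='side' else (255,282,155,206)
    a=load(n+'0')['pixels'];print('diff grip',np.abs(a.astype(int)-c['pixels'])[b[2]:b[3],b[0]:b[1]].mean())
E
```

```text
side 101.0 ((274.0, 221.5), (17.0, 8.0), 90.0) [270 213] [278 230]
diff grip 7.027301587301587Traceback (most recent call last):
  File "<stdin>", line 4, in <module>
ValueError: max() iterable argument is empty
```

{"op": "jog_arm", "data": {
  "rows": [
    {"fingers": 75,"x": 21,"y": 0,"z": 0,"ax": 0,"ay": 0,"az": 0},
    {"fingers": 75,"x": 21,"y": 0,"z": 0,"ax": 0,"ay": 0,"az": 0},
    {"fingers": 75,"x": 21,"y": 0,"z": 0,"ax": 0,"ay": 0,"az": 0},
    {"fingers": 75,"x": 21,"y": 0,"z": 0,"ax": 0,"ay": 0,"az": 0},
    {"fingers": 75,"x": 21,"y": 0,"z": 0,"ax": 0,"ay": 0,"az": 0},
    {"fingers": 75,"x": 21,"y": 0,"z": 0,"ax": 0,"ay": 0,"az": 0},
    {"fingers": 75,"x": 21,"y": 0,"z": 0,"ax": 0,"ay": 0,"az": 0},
    {"fingers": 75,"x": 21,"y": 0,"z": 0,"ax": 0,"ay": 0,"az": 0}
  ]
}}

```text
t: 10.75
eef_pos: [0.4245, 0.1742, 0.224]
tool_rot: [-0.0, -0.074, 0.997, -0.0]
contact_force: [-0.1, -0.3, 0.2]
gripper_width: 0.881
grasp_force: 0.0
```

{"op": "jog_arm", "data": {
  "rows": [
    {"fingers": 75,"x": 0,"y": -1,"z": 5,"ax": 0,"ay": 0,"az": 0},
    {"fingers": 75,"x": 0,"y": 0,"z": 18,"ax": 0,"ay": 0,"az": 0},
    {"fingers": 75,"x": 0,"y": 0,"z": 18,"ax": 0,"ay": 0,"az": 0},
    {"fingers": 75,"x": 0,"y": 0,"z": 18,"ax": 0,"ay": 0,"az": 0},
    {"fingers": 75,"x": 0,"y": 0,"z": 18,"ax": 0,"ay": 0,"az": 0},
    {"fingers": 75,"x": 0,"y": 0,"z": 18,"ax": 0,"ay": 0,"az": 0},
    {"fingers": 75,"x": 0,"y": 0,"z": 15,"ax": 0,"ay": 0,"az": 0},
    {"fingers": 75,"x": 0,"y": 0,"z": 0,"ax": 0,"ay": 0,"az": 0}
  ]
}}

```text
t: 11.55
eef_pos: [0.425, 0.1728, 0.1123]
tool_rot: [-0.002, -0.074, 0.997, -0.001]
contact_force: [-1.2, 0.1, 0.2]
gripper_width: 0.876
grasp_force: 0.0
```

```bash
python3 - <<'E'
from h import *
s=shot('side','side4');o=bot.get_obs(); print(o['t'],o['eef_pos'],o['contact_force'],o['tool_rot'])
a=cv2.resize(cv2.imread('pics/side4.png')[130:260,230:350],None,fx=4.5,fy=4.5,interpolation=cv2.INTER_CUBIC)
cv2.imwrite('pics/c5.png',a)
E
```

```text
11.6 [0.42561402 0.17308183 0.113404  ] [-0.3190232  -0.67355744 -0.34970447] [-9.49645944e-04 -7.38842081e-02  9.97266211e-01 -5.71168649e-04]
```

View pics/c5.png

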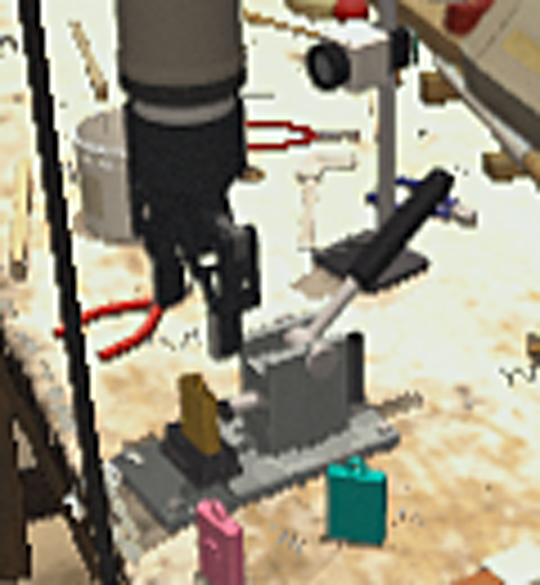

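The lever has sprung back, and the open fingers straddle the blank's line (fingertips at crop (170,300) and (222,350), blank at (197,410)). I'll descend.

{"op": "jog_arm", "data": {
  "rows": [
    {"fingers": 75,"x": 2,"y": 0,"z": 10,"ax": 0,"ay": 0,"az": 0},
    {"fingers": 75,"x": 0,"y": 0,"z": 10,"ax": 0,"ay": 0,"az": 0},
    {"fingers": 75,"x": 0,"y": 0,"z": 10,"ax": 0,"ay": 0,"az": 0},
    {"fingers": 75,"x": 0,"y": 0,"z": 10,"ax": 0,"ay": 0,"az": 0},
    {"fingers": 75,"x": 0,"y": 0,"z": 10,"ax": 0,"ay": 0,"az": 0},
    {"fingers": 75,"x": 0,"y": 0,"z": 10,"ax": 0,"ay": 0,"az": 0},
    {"fingers": 75,"x": 0,"y": 0,"z": 10,"ax": 0,"ay": 0,"az": 0},
    {"fingers": 75,"x": 0,"y": 0,"z": 2,"ax": 0,"ay": 0,"az": 0}
  ]
}}

```text
t: 12.4
eef_pos: [0.423, 0.1728, 0.041]
tool_rot: [-0.001, -0.074, 0.997, -0.0]
contact_force: [0.7, -1.0, -0.7]
gripper_width: 0.878
grasp_force: 0.0
```

{"op": "jog_arm", "data": {
  "rows": [
    {"fingers": 55,"x": 0,"y": 0,"z": 0,"ax": 0,"ay": 0,"az": 0},
    {"fingers": 50,"x": 0,"y": 0,"z": 0,"ax": 0,"ay": 0,"az": 0},
    {"fingers": 46,"x": 0,"y": 0,"z": 0,"ax": 0,"ay": 0,"az": 0},
    {"fingers": 44,"x": 0,"y": 0,"z": 0,"ax": 0,"ay": 0,"az": 0},
    {"fingers": 42,"x": 0,"y": 0,"z": 0,"ax": 0,"ay": 0,"az": 0},
    {"fingers": 41,"x": 0,"y": 0,"z": 0,"ax": 0,"ay": 0,"az": 0},
    {"fingers": 40,"x": 0,"y": 0,"z": 0,"ax": 0,"ay": 0,"az": 0},
    {"fingers": 38,"x": 0,"y": 0,"z": 0,"ax": 0,"ay": 0,"az": 0}
  ]
}}

```text
t: 13.2
eef_pos: [0.4238, 0.1733, 0.0426]
tool_rot: [0.0, -0.074, 0.997, 0.0]
contact_force: [-1.5, -0.3, 5.1]
gripper_width: 0.462
grasp_force: 39.8
```

{"op": "jog_arm", "data": {
  "rows": [
    {"fingers": 36,"x": 0,"y": 0,"z": 0,"ax": 0,"ay": 0,"az": 0},
    {"fingers": 36,"x": 0,"y": 0,"z": 0,"ax": 0,"ay": 0,"az": 0},
    {"fingers": 36,"x": 0,"y": 0,"z": -3,"ax": 0,"ay": 0,"az": 0},
    {"fingers": 36,"x": 0,"y": 0,"z": -4,"ax": 0,"ay": 0,"az": 0},
    {"fingers": 36,"x": 0,"y": 0,"z": -6,"ax": 0,"ay": 0,"az": 0},
    {"fingers": 36,"x": 0,"y": 0,"z": -6,"ax": 0,"ay": 0,"az": 0},
    {"fingers": 36,"x": 0,"y": 0,"z": -6,"ax": 0,"ay": 0,"az": 0},
    {"fingers": 36,"x": 0,"y": 0,"z": -6,"ax": 0,"ay": 0,"az": 0}
  ],
  "force": 60
}}

```text
t: 14.0
eef_pos: [0.4238, 0.1732, 0.0739]
tool_rot: [0.0, -0.074, 0.997, 0.0]
contact_force: [-0.7, -0.5, -1.9]
gripper_width: 0.465
grasp_force: 60.5
```

{"op": "jog_arm", "data": {
  "rows": [
    {"fingers": 36,"x": 0,"y": 0,"z": -14,"ax": 0,"ay": 0,"az": 0},
    {"fingers": 36,"x": 0,"y": 0,"z": -14,"ax": 0,"ay": 0,"az": 0},
    {"fingers": 36,"x": 0,"y": 0,"z": -14,"ax": 0,"ay": 0,"az": 0},
    {"fingers": 36,"x": 0,"y": 0,"z": -14,"ax": 0,"ay": 0,"az": 0},
    {"fingers": 36,"x": 0,"y": 0,"z": -14,"ax": 0,"ay": 0,"az": 0},
    {"fingers": 36,"x": 0,"y": 0,"z": -14,"ax": 0,"ay": 0,"az": 0},
    {"fingers": 36,"x": 0,"y": 0,"z": -14,"ax": 0,"ay": 0,"az": 0},
    {"fingers": 36,"x": 0,"y": 0,"z": -14,"ax": 0,"ay": 0,"az": 0}
  ]
}}

```text
t: 14.8
eef_pos: [0.4235, 0.173, 0.1862]
tool_rot: [-0.0, -0.074, 0.997, 0.0]
contact_force: [0.5, 1.0, -2.6]
gripper_width: 0.458
grasp_force: 60.6
```

{"op": "jog_arm", "data": {
  "rows": [
    {"fingers": 36,"x": -7,"y": 12,"z": 0,"ax": 0,"ay": 0,"az": 0},
    {"fingers": 36,"x": -17,"y": 25,"z": 0,"ax": 0,"ay": 0,"az": 0},
    {"fingers": 36,"x": -17,"y": 25,"z": 0,"ax": 0,"ay": 0,"az": 0},
    {"fingers": 36,"x": -17,"y": 26,"z": 0,"ax": 0,"ay": 0,"az": 0},
    {"fingers": 36,"x": -17,"y": 26,"z": 0,"ax": 0,"ay": 0,"az": 0},
    {"fingers": 36,"x": -17,"y": 25,"z": 0,"ax": 0,"ay": 0,"az": 0},
    {"fingers": 36,"x": -16,"y": 25,"z": 0,"ax": 0,"ay": 0,"az": 0},
    {"fingers": 36,"x": -8,"y": 12,"z": 0,"ax": 0,"ay": 0,"az": 0}
  ]
}}

```text
t: 15.6
eef_pos: [0.5123, 0.3683, 0.1843]
tool_rot: [-0.0, -0.075, 0.997, 0.001]
contact_force: [-0.0, -0.3, -2.4]
gripper_width: 0.459
grasp_force: 60.8
```

{"op": "jog_arm", "data": {
  "rows": [
    {"fingers": 36,"x": 0,"y": 0,"z": 0,"ax": 0,"ay": 0,"az": -1.6},
    {"fingers": 36,"x": 0,"y": 0,"z": 0,"ax": 0,"ay": 0,"az": -1.6},
    {"fingers": 36,"x": 0,"y": 0,"z": 0,"ax": 0,"ay": 0,"az": -1.6},
    {"fingers": 36,"x": 0,"y": 0,"z": 0,"ax": 0,"ay": 0,"az": -1.6},
    {"fingers": 36,"x": 0,"y": 0,"z": 0,"ax": 0,"ay": 0,"az": -1.5},
    {"fingers": 36,"x": 0,"y": 0,"z": 0,"ax": 0,"ay": 0,"az": -1.4},
    {"fingers": 36,"x": 0,"y": 0,"z": 0,"ax": 0,"ay": 0,"az": 0},
    {"fingers": 36,"x": 0,"y": 0,"z": 0,"ax": 0,"ay": 0,"az": 0}
  ]
}}

```text
t: 16.4
eef_pos: [0.5125, 0.3643, 0.1854]
tool_rot: [0.0, -0.154, 0.988, 0.0]
contact_force: [-0.5, 0.5, -2.7]
gripper_width: 0.455
grasp_force: 60.8
```

```bash
python3 - <<'E'
from h import *
s=shot('side','side5');t=shot('top','top5');o=bot.get_obs(); print(o['t'],o['eef_pos'],o['contact_force'],o['tool_rot'])
a=cv2.resize(cv2.imread('pics/side5.png')[110:175,255:335],(640,520),interpolation=cv2.INTER_CUBIC)
cv2.imwrite('pics/c6.png',a)
P=np.array([.512,.3635,.195]);print(proj(s,P),proj(t,P))
h=cv2.cvtColor(s['pixels'],cv2.COLOR_RGB2HSV);m=cv2.inRange(h,(18,90,50),(34,255,255));m[:100]=0;m[175:]=0;m[:,:255]=0;m[:,335:]=0
n,l,st,ce=cv2.connectedComponentsWithStats(m);print(st[1:],ce[1:])
E
```

```text
16.5 [0.5125089  0.36435915 0.18531307] [-0.25634389 -0.48121692 -2.94364437] [ 1.47332758e-05 -1.54497861e-01  9.87993123e-01  4.01619818e-06]
[[278.81322289 152.5107129 ]] [[203.9823444  210.73111643]]
[[298 112  32  27 247]
 [294 125  13   9  85]
 [308 125   4   4  10]
 [268 131   1   3   3]
 [260 132   4   5  12]
 [319 133   1   1   1]
 [296 136   2   1   2]
 [300 137   1   1   1]
 [323 137   1   1   1]
 [331 139   2   1   2]
 [328 140   1   1   1]
 [332 141   1   1   1]
 [274 143   9  19 109]
 [329 143   1   1   1]
 [331 144   2   2   3]
 [324 146   6   6  23]
 [266 148   6   4  17]] [[313.89878543 120.36032389]
 [299.82352941 129.09411765]
 [309.3        126.8       ]
 [268.         132.        ]
 [261.58333333 134.25      ]
 [319.         133.        ]
 [296.5        136.        ]
 [300.         137.        ]
 [323.         137.        ]
 [331.5        139.        ]
 [328.         140.        ]
 [332.         141.        ]
 [277.24770642 152.41284404]
 [329.         143.        ]
 [331.66666667 144.33333333]
 [326.26086957 148.39130435]
 [268.52941176 149.58823529]]
```

View pics/c6.png

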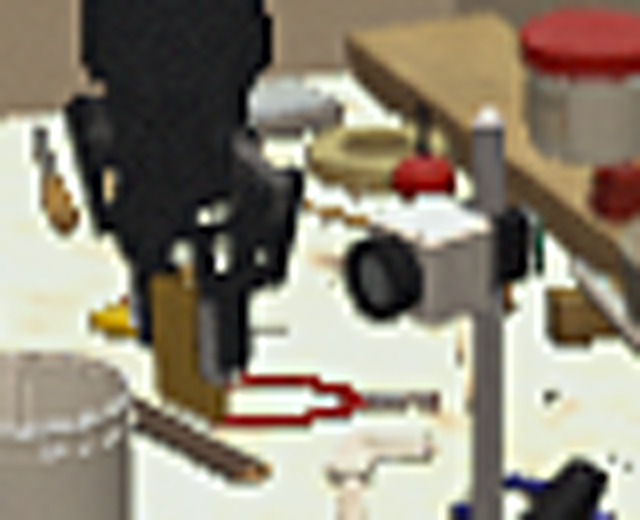

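The crop shows the blank held upright, loop up between the fingers, with its bottom corner at side (283,162.5) and the lens rim's left edge at 297.6, rows 139–149. I'll refine both with these outline points.

```bash
python3 - <<'E'
from h import *
s=load('side5');t=load('top0')
y=np.radians(17.8);Lx=np.array([np.cos(y),np.sin(y),0]);Ly=np.array([-np.sin(y),np.cos(y),0]);Z=np.array([0,0,1.])
a=np.linspace(0,2*np.pi,73)
def bb(c,P):
    q=proj(c,P+.02*(np.cos(a)[:,None]*Ly+np.sin(a)[:,None]*Z)); return q.min(0).round(1),q.max(0).round(1),proj(c,P)[0].round(1)
P=np.array([.6099,.3951,.1954]);print('lens disc side',bb(s,P),'top',bb(t,P))
B=np.array([.5125,.3644,.193])
for z in(.189,.193,.197):
    B[2]=z;print(z,proj(s,np.array([B-.006*Lx-.02*Ly-.028*Z,B-.006*Lx+.02*Ly-.028*Z,B+.006*Lx-.02*Ly-.028*Z,B-.006*Lx+.02*Ly+.028*Z])).round(1).tolist())
h=cv2.cvtColor(s['pixels'],cv2.COLOR_RGB2HSV);m=cv2.inRange(h,(15,90,50),(34,255,255))
for r in range(140,166): print(r,''.join('#' if v else '.' for v in m[r,268:292]))
T=load('top5')
P2=T['pixels']; d=np.abs(P2.astype(int)-t['pixels']).sum(2)
print('camera moved?',d[165:178,186:200].mean(), d[150:166,178:196].mean())
E
```

```text
lens disc side (array([298.3, 139.2]), array([305.6, 150.2]), array([301.9, 144.7])) top (array([185.2, 170. ]), array([200.4, 175.5]), array([192.8, 172.7]))
0.189 [[281.5, 163.9], [274.4, 160.2], [284.3, 162.9], [273.6, 145.1]]
0.193 [[281.4, 162.8], [274.4, 159.1], [284.2, 161.8], [273.5, 144.0]]
0.197 [[281.4, 161.7], [274.3, 158.1], [284.2, 160.8], [273.4, 142.8]]
140 ........................
141 ........................
142 ........................
143 .........###............
144 ......######............
145 ......######............
146 ......######............
147 ......######............
148 ###...######............
149 ###...######............
150 ###...######............
151 ####..######............
152 ......######............
153 ......######............
154 ......######............
155 .......#####............
156 .......#####............
157 .......######...........
158 .......########.........
159 .......########.........
160 .........######.........
161 ...........####.........
162 ..............#.........
163 ........................
164 ........................
165 ........................
camera moved? 11.06043956043956 13.59375
```

{"op": "jog_arm", "data": {
  "rows": [
    {"fingers": 36,"x": 1,"y": 0,"z": -1,"ax": 0,"ay": 0,"az": 0},
    {"fingers": 36,"x": 1,"y": 0,"z": -1,"ax": 0,"ay": 0,"az": 0},
    {"fingers": 36,"x": 0,"y": 0,"z": -1,"ax": 0,"ay": 0,"az": 0},
    {"fingers": 36,"x": 0,"y": 0,"z": -0.5,"ax": 0,"ay": 0,"az": 0},
    {"fingers": 36,"x": 0,"y": 0,"z": 0,"ax": 0,"ay": 0,"az": 0},
    {"fingers": 36,"x": 0,"y": 0,"z": 0,"ax": 0,"ay": 0,"az": 0},
    {"fingers": 36,"x": 0,"y": 0,"z": 0,"ax": 0,"ay": 0,"az": 0},
    {"fingers": 36,"x": 0,"y": 0,"z": 0,"ax": 0,"ay": 0,"az": 0}
  ]
}}

```text
t: 17.3
eef_pos: [0.5106, 0.3638, 0.1887]
tool_rot: [-0.0, -0.155, 0.988, -0.0]
contact_force: [0.2, 0.3, -2.9]
gripper_width: 0.459
grasp_force: 60.8
```

```bash
python3 - <<'E'
from h import *
o=bot.get_obs();print(o['t'],o['eef_pos'].round(4),np.abs(o['joint_vel']).max(),o['tool_rot'].round(4),o['grasp_force'])
t=shot('top','top6')
a=cv2.resize(cv2.imread('pics/top6.png')[130:270,165:305],(560,560),interpolation=cv2.INTER_CUBIC);cv2.imwrite('pics/c7.png',a)
E
```

```text
17.3 [0.5106 0.3638 0.1887] 0.001986850877600129 [-0.     -0.1546  0.988  -0.    ] 60.75739502906799
```

View pics/c7.png

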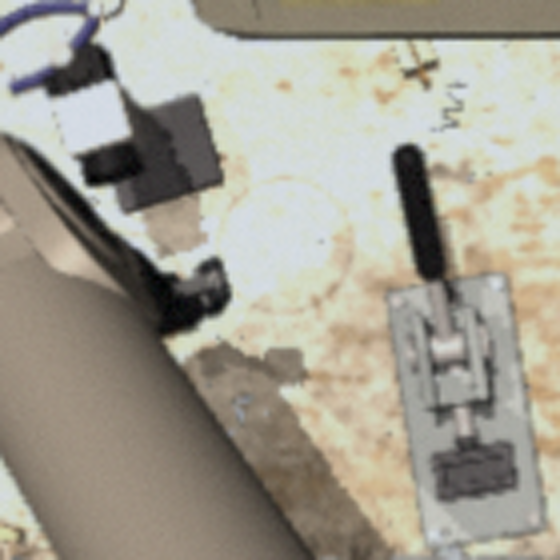

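The top view shows the nest empty at crop (477,470), the lever back up, the camera in place and the hand still in front of it at about (205,290). I'll hand in.

```bash
python3 -c "
from station import bot
print(bot.hand_in())"
```

```text
the job is handed in; nothing more can be done
None
```

I stamped the blank (lever pushed to its stop and back up) and handed in with it held still and upright, stamped face to the lens and about 10 cm away by my measurements; nothing else I could see was disturbed, and hand-in gave no verdict.

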